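Feel along the dented rim of the aluminium pot

ROBOT

A 7-joint arm with a two-finger parallel gripper is mounted at the origin on the work surface. World frame = base frame: x ahead of the robot, y to its left, z up, the work surface at z = 0. Lengths are in m, angles in rad, forces in N, time in s.
With the tool pointing down it reaches from about 0.4 to 0.85 m from the base axis. Payload 4.5 kg.
Tool frame: the origin (TCP) lies at the centre of the arm's flange, where the gripper is bolted on; the fingertips stand nose_length ahead of it and the grasp point (between the pads) lies 147 mm ahead of it (nose_length is the distance from the TCP to the fingertips, in m); z points along the fingers, y is the line along which they close (so a half turn about z gives the same grasp; the last joint's range is limited). The gripper opens to 88 mm and grips with 3 to 60 N. Pads are 18 mm wide; open, the fingers measure 123 mm over their backs; the gripper's body (75 mm by 187 mm) begins 45 mm behind the grasp point.
Start: joints at [1.325, 0.689, -0.195, 1.565, 0.157, 0.902, -0.215], TCP at [0.173, -0.601, 0.405] pointing down, gripper open.
Joint ranges: [-3.01, 3.01], [-0.46, 2.08], [-1.47, 1.51], [0.13, 2.56], [-1, 4.14], [0.04, 2.09], [-2.66, 2.66]. Speed limits (rad/s): [2.57, 2.57, 3.14, 3.14, 3.14, 3.14, 3.14].

INTERFACE

Orientations are given as a unit quaternion [x, y, z, w].
In Python, from plant import * gives the robot as it stands.
- The arm moves only by the tool play_rows, never from a script. Its argument "rows" is a list that holds one entry, the list of rows, each a list of 6 numbers: the shift along the tool's x, y, z normalised to -1 to 1, where 1 is 0.5 m, then the turn, a rotation vector about the tool's x, y, z normalised to -1 to 1, where 1 is 0.5 rad. A call has 1 to 20 rows; each row is the pose to reach, as a shift and turn from the pose commanded when the call began, along the tool's axes at that moment; what a row does not reach only later rows make up. A row lasts 1/12 s, in which the tool goes at most 41.7 mm and 7.16 degrees, less where a joint would pass 70% of its speed; a pose out of reach is approached as far as the arm can. A call with a number of a shift or a turn outside -1 to 1 is refused whole. A call with a gripper value outside its range is refused whole. "claw" is the closure, from 0 (fully open) to 1 (shut), set as the call begins (left out, the last holds). The fingers move at their own pace and stop on an object; "squeeze" is the grip in N (left out, the last holds). Time passes only in rows, so rows that repeat a pose let the fingers close. It gives the time, the measured TCP pose, the force, the opening and the grip force at its end, in the units of the state.
- get_state(): the state, without advancing time (a new reading comes with each control period).
- snapshot(name): name is "side" or "top"; returns a dict with "pixels" (384x512x3 uint8, blue, green, red), "camera_matrix" (3x3 intrinsics, pixels), "world_to_cam" (4x4, takes a point from world to camera coordinates). Camera axes: x right, y down, z forward; pixel columns grow to the right and rows downward; lengths in m; the calibration is good to about 2 mm. A picture is of the moment at which its call begins. There is no depth.
- finish_job(): hands the job in; it is judged then, once.
The state is a dict: "clock": time; "q": joint angles; "qd": joint speeds; "joint_torque": joint torques, N m; "tool_pos": TCP position; "eef_rot": TCP orientation; "contact_force": force on the tool from outside, world axes, zero at the start; "moment": the same for the moment, N m; "opening": opening from 0.0 (shut) to 1.0 (fully open); "finger_force": force on a finger pad.
Only numpy, scipy, OpenCV 4.12 (cv2) and the standard library are available. Lean on these libraries where they do the work, as an engineer would, in place of code of your own. Each camera call takes 0.05 s, during which the arm holds its last target. There are 200 camera calls.

TASK

The dented aluminium pot needs its rim felt over before it is straightened: start with the fingertips at the rim over its loop handle and run them along the dented half of the rim to the two broken stubs of the lost handle, resting lightly on the rim or at most a finger's breadth above it all the way. On passing the dent, lightly touch the rim at the bottom of the dent. Do not grip, lift, tip or shift the pot, and leave the jiko, the mwiko and the plates alone.

Things in the scene. Friction and masses are not known exactly. Their poses are not given: they have to be found in the camera images.
- pot: loose empty pot of plain aluminium, 0.5 to 1 kg, upright on the steel top, 110 mm high, wall 184 mm across. Rim: rolled bead 10 mm thick, centre line a circle of radius 97 mm, top 110 mm up. Origin: centre of underside; z up. Loop handle on the +x side, broken stubs on the -x side, dent on the +y side: the dented half of the rim is the half turn from +x over +y to -x
- rim_start (a point): point on the very top of the pot's rolled rim, over the middle of the loop handle (70 mm wide, reaching 140 mm from the pot's axis, 74 to 88 mm up): the trace starts here (0 degrees)
- rim_a (a point): point on the very top of the pot's rolled rim, 30 degrees along the dented half from the handle
- rim_b (a point): point on the very top of the pot's rolled rim, 60 degrees along, just before the dent
- rim_dent (a point): point on the very top of the pot's rolled rim, 90 degrees along, at the lowest place of the only dent: touch here. The rim here is 83 mm from the pot's axis and 96 mm above its underside, 14 mm in and 14 mm down; it curves back smoothly to the round over 28 degrees either way
- rim_c (a point): point on the very top of the pot's rolled rim, 120 degrees along, just after the dent
- rim_d (a point): point on the very top of the pot's rolled rim, 150 degrees along
- rim_finish (a point): point on the very top of the pot's rolled rim, 180 degrees along, between the two broken handle stubs (60 mm apart, 80 mm up, reaching 20 to 25 mm out from the wall): the trace finishes here
- jiko: fixed charcoal stove of dark sheet metal, 280 mm across and 239 mm high, with ash drawer and latch at its foot; bystander to the left. Origin: centre of its underside
- mwiko: loose wooden cooking paddle lying flat, 395 mm long, 16 mm thick handle, blade 56 mm wide at +x; bystander beyond the pot. Origin: under its middle, x along it
- plate_low: lower of two stacked turquoise plastic plates, 224 mm across; bystander to the right. Origin: centre of its underside
- plate_top: upper plate, resting in the lower one, its rim 41 mm above the steel top. Origin: centre of its underside

How it is judged:
By the outcome, as a careful person would: the job done as asked, in the order asked, and still so for the second after the job is handed in, with the robot touching nothing.
It also fails if it takes over 48 s, if anything falls off the work surface, if the arm or the gripper's body presses on something with over 40 N, if the wrist force passes 120 N, or if a joint passes its speed limit or range.

## Working session

There is one attempt and no reset: what is moved stays moved. The work goes in short steps, Python scripts to look and compute and a tool call to move; the robot and the scene stay as the last step left them, time stands still between calls to the robot, and variables do not carry over. Pictures are saved under pics/ and viewed, at most 10 in all, crops included, and the job is handed in when it is done.

Besides the shell and the picture viewer there is one more tool, called after "Call:" as name(argument=value, ...), one argument or row to a line, values as JSON. play_rows: Moves the arm, as the interface text tells. Its arguments: {"type":"object","properties":{"rows":{"type":"array"},"claw":{"type":"number"},"squeeze":{"type":"number"}},"required":["rows"]}

```bash
ls; mkdir -p pics; python3 - <<'E'
from plant import *
import cv2,numpy as np
print(get_state())
try: print(nose_length)
except Exception as e: print(e)
for n in("top","side"):
    s=snapshot(n);cv2.imwrite(f"pics/{n}0.png",s["pixels"]);print(n,np.round(s["camera_matrix"],1).tolist(),np.round(s["world_to_cam"],4).tolist())
E
```

```text
pics
{'clock': 0.0, 'q': array([ 1.32478669,  0.68999835, -0.194531  ,  1.56634737,  0.15732777,
        0.90244926, -0.21512706]), 'qd': array([ 0.00217586,  0.00019014,  0.00049748, -0.00028767, -0.00054262,
        0.00080314,  0.00170385]), 'joint_torque': array([-5.26425047e-04, -5.27561760e+01, -1.26700357e+00, -1.53431135e+01,
       -5.26638783e-02,  6.70742244e-03,  1.88769736e-04]), 'tool_pos': array([ 0.17249794, -0.60038923,  0.40390032]), 'eef_rot': array([ 9.90222725e-01,  1.39492430e-01, -1.91863859e-04, -8.82751155e-04]), 'contact_force': array([ 0.24909449, -0.81845762,  0.25050793]), 'moment': array([ 0.01861207,  0.06396341, -0.05169523]), 'finger_force': 0.0, 'opening': 0.9968041551999651}
0.166
top [[470.8, 0.0, 246.4], [0.0, 470.8, 187.7], [0.0, 0.0, 1.0]] [[0.0087, -0.9998, 0.0159, 0.0356], [-0.9861, -0.0112, -0.1657, 0.6006], [0.1658, -0.0142, -0.9861, 1.5066], [0.0, 0.0, 0.0, 1.0]]
side [[494.4, 0.0, 251.9], [0.0, 494.4, 189.1], [0.0, 0.0, 1.0]] [[-0.9805, -0.1964, 0.0056, 0.5751], [-0.1039, 0.4938, -0.8633, 0.1162], [0.1668, -0.8471, -0.5046, 1.5658], [0.0, 0.0, 0.0, 1.0]]
```

View pics/top0.png

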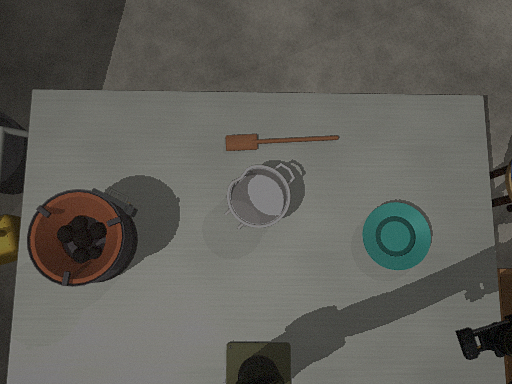

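View pics/side0.png

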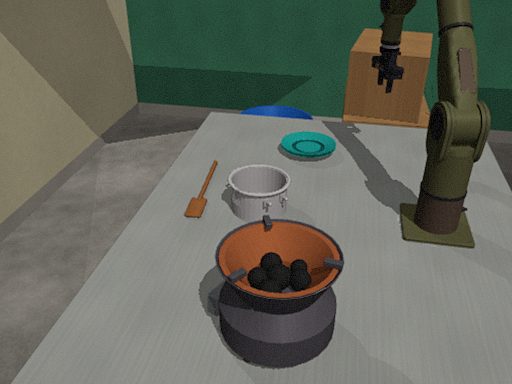

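The top view shows the pot at about (259,196), its handle at (288,172) and the stubs near (228,212) and (240,225). The side view shows the pot at about (260,190). I'll zoom in on both.

```bash
python3 - <<'E'
import cv2,numpy as np
t=cv2.imread("pics/top0.png")[150:240,210:315];s=cv2.imread("pics/side0.png")[155:225,215:305]
a=cv2.resize(t,(394*1,338),interpolation=cv2.INTER_CUBIC);a=cv2.resize(t,None,fx=3.75,fy=3.75,interpolation=cv2.INTER_CUBIC);b=cv2.resize(s,None,fx=4.4,fy=4.4,interpolation=cv2.INTER_CUBIC)
c=np.zeros((345,800,3),np.uint8);c[:a.shape[0],:a.shape[1]]=a;c[:b.shape[0],400:400+b.shape[1]]=b
cv2.imwrite("pics/z0.png",c)
E
```

```text
(no output)
```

View pics/z0.png

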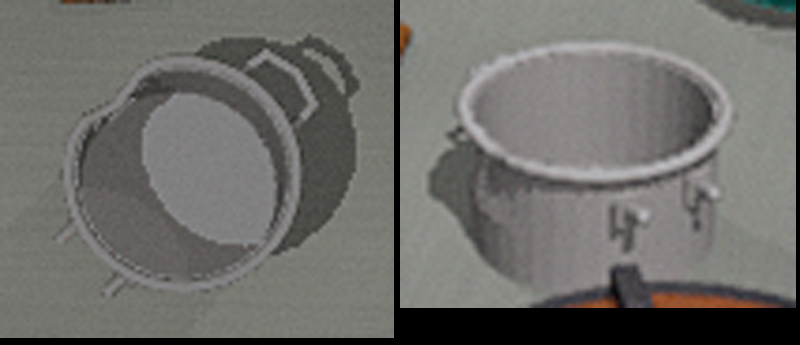

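The zoomed crop shows the dent at crop (115,103), the handle corners at (265,52) and (315,105), and the stub tips at (60,240) and (107,293). Next I'll fit the rim circle.

```bash
cat > h.py <<'E'
import numpy as np,cv2
from scipy.optimize import least_squares
def ray(s,uv,z):
    K,T=np.array(s["camera_matrix"]),np.array(s["world_to_cam"]);R,t=T[:3,:3],T[:3,3];c=-R.T@t
    d=R.T@np.linalg.inv(K)@[uv[0],uv[1],1];return (c+d*(z-c[2])/d[2])[:2]
def proj(s,p):
    K,T=np.array(s["camera_matrix"]),np.array(s["world_to_cam"]);q=K@(T[:3,:3]@p+T[:3,3]);return q[:2]/q[2]
def rim(s,c0,skip=None,n=120):
    g=cv2.cvtColor(s["pixels"],cv2.COLOR_BGR2GRAY).astype(np.float32);c=np.array(c0,float)
    for it in range(4):
        P=[];r=np.arange(.085,.110,.0005)
        for a in np.arange(n)*2*np.pi/n:
            uv=np.array([proj(s,np.array([c[0]+x*np.cos(a),c[1]+x*np.sin(a),.108])) for x in r],np.float32)
            v=cv2.remap(g,uv[:,:1],uv[:,1:],cv2.INTER_LINEAR).ravel();w=np.clip(v-v.max()+25,0,None);x=(r*w).sum()/w.sum()
            P.append(c+x*np.array([np.cos(a),np.sin(a)]))
        P=np.array(P);f=least_squares(lambda p:np.hypot(*(P-p[:2]).T)-p[2],[*c,.097],loss="soft_l1",f_scale=.002);c=f.x[:2]
    return f.x,np.hypot(*(P-c).T)-f.x[2]
E
python3 - <<'E'
from plant import *
from h import *
for n in("top","side"):
    s=snapshot(n);o=np.array([210,150])
    if n=="top":
        c0=ray(s,o+np.array([183,173])/3.75,.105)
    f,r=rim(s,c0);print(n,np.round(f,4),np.round(r[::4]*1000,1))
    if n=="top":
        c=f[:2]
        h=[ray(s,o+np.array(p)/3.75,.081) for p in((263,54),(315,106))]
        b=[ray(s,o+np.array(p)/3.75,.080) for p in((58,241),(105,294))]
        d=ray(s,o+np.array([113,103])/3.75,.096)
        A=lambda v:np.degrees(np.arctan2(v[1],v[0]))
        for k in h+b+[d]:print(k,np.hypot(*(k-c)),A(k-c))
        print(A(np.mean(h,0)-c),A(c-np.mean(b,0)),A(np.mean(h,0)-np.mean(b,0)),A(d-c)-90)
E
```

```text
top [0.5634 0.0066 0.098 ] [ 2.2  2.   0.1 -1.1 -0.5 -0.1  1.2  0.1 -0.3 -1.1 -2.2  0.1 -0.3 -2.
 -0.3 -0.1  0.2  2.4  2.6  0.5 -3.  -1.1  0.1 -0.   0.3 -1.4  0.3  0.6
 -0.7 -0.3]
[ 0.67335324 -0.06769986] 0.1326712573568406 -34.05231887340273
[ 0.62774801 -0.1127382 ] 0.1355568984710477 -61.675751604666544
[0.5078536  0.10832757] 0.11592916830276118 118.64708638677848
[0.46293986 0.06760383] 0.11756422940611967 148.73559063921869
[0.62549475 0.06260006] 0.08360044565902516 42.0655788335219
-48.015570192255225 -46.200822980522695 -47.17351982274795 -47.9344211664781
side [0.5624 0.0034 0.0967] [ 1.1  0.8 -0.3 -2.6 -0.9 -2.5  0.6  0.3  1.1  0.5  0.7  1.1  0.2 -0.7
 -1.4 -1.   0.2  0.1  0.9  1.1  1.5  0.2 -0.3 -1.7 -2.4 -0.4 -0.7  2.1
  2.9  0.6]
```

```bash
cat > plan.py <<'E'
import numpy as np
C=np.array([.563,.005]);Y=-47.3; TA=42.7  # pot, tool y world angle
def down(ang):  # tool rotation, z down, tool y at world angle
    y=np.array([np.cos(ang),np.sin(ang),0]);z=np.array([0,0,-1.]);return np.c_[np.cross(y,z),y,z]
def pt(th,h): # TCP above rim top point by h
    d=abs(th-90);k=14e-3*(1+np.cos(np.pi*d/28))/2 if d<28 else 0
    a=np.radians(th+Y);return np.r_[C+(.097-k)*np.array([np.cos(a),np.sin(a)]),.110-k+h+.166]
E
python3 - <<'E'
from plan import *
p0=np.array([.1725,-.6004,.404]);p1=pt(0,0);p1[2]=.404;a0=np.radians(16.04-90);a1=np.radians(TA)
for i in range(5):
    p=p0+(p1-p0)*i/5;q=p0+(p1-p0)*(i+1)/5
    print(np.round(down(a0+(a1-a0)*i/5).T@(q-p)/.5,3),-(a1-a0)/5/.5)
E
```

```text
[ 0.234 -0.155  0.   ] -0.814440442150634
[ 0.277 -0.049  0.   ] -0.814440442150634
[0.274 0.064 0.   ] -0.814440442150634
[0.226 0.167 0.   ] -0.814440442150634
[0.141 0.243 0.   ] -0.814440442150634
```

Call:
play_rows(
  rows=[
    [[0.04, -0.026, 0, 0, 0, -0.14], [0.08, -0.052, 0, 0, 0, -0.27], [0.12, -0.078, 0, 0, 0, -0.41], [0.16, -0.104, 0, 0, 0, -0.54], [0.2, -0.13, 0, 0, 0, -0.68], [0.234, -0.155, 0, 0, 0, -0.814]],
  ],
  claw=1,
  squeeze=3,
)

```text
clock: 0.7
tool_pos: [0.2648, -0.4926, 0.4047]
eef_rot: [0.941, 0.339, 0.0, -0.0]
contact_force: [0.6, 0.2, -0.5]
opening: 0.567
finger_force: 0.0
```

Call:
play_rows(
  rows=[
    [[0.046, -0.008, 0, 0, 0, -0.14], [0.092, -0.016, 0, 0, 0, -0.27], [0.138, -0.024, 0, 0, 0, -0.41], [0.184, -0.032, 0, 0, 0, -0.54], [0.23, -0.04, 0, 0, 0, -0.68], [0.277, -0.049, 0, 0, 0, -0.814]],
  ],
)

```text
clock: 1.2
tool_pos: [0.3558, -0.3863, 0.4047]
eef_rot: [0.853, 0.521, -0.0, 0.0]
contact_force: [-0.2, 0.3, -1.0]
opening: 0.118
finger_force: 0.0
```

Call:
play_rows(
  rows=[
    [[0.046, 0.01, 0, 0, 0, -0.14], [0.092, 0.021, 0, 0, 0, -0.27], [0.138, 0.032, 0, 0, 0, -0.41], [0.184, 0.043, 0, 0, 0, -0.54], [0.23, 0.053, 0, 0, 0, -0.68], [0.274, 0.064, 0, 0, 0, -0.814]],
  ],
)

```text
clock: 1.7
tool_pos: [0.4471, -0.279, 0.4047]
eef_rot: [0.73, 0.683, -0.0, -0.0]
contact_force: [-0.2, 0.1, -1.3]
opening: 0.006
finger_force: 0.0
```

Call:
play_rows(
  rows=[
    [[0.038, 0.028, 0, 0, 0, -0.14], [0.076, 0.056, 0, 0, 0, -0.27], [0.113, 0.084, 0, 0, 0, -0.41], [0.15, 0.112, 0, 0, 0, -0.54], [0.19, 0.14, 0, 0, 0, -0.68], [0.226, 0.167, 0, 0, 0, -0.814]],
  ],
)

```text
clock: 2.2
tool_pos: [0.5384, -0.172, 0.4046]
eef_rot: [0.577, 0.817, 0.0, -0.0]
contact_force: [0.1, 0.1, 0.2]
opening: 0.003
finger_force: 0.0
```

Call:
play_rows(
  rows=[
    [[0.024, 0.04, 0, 0, 0, -0.14], [0.048, 0.08, 0, 0, 0, -0.27], [0.071, 0.12, 0, 0, 0, -0.41], [0.095, 0.16, 0, 0, 0, -0.54], [0.118, 0.2, 0, 0, 0, -0.68], [0.141, 0.243, 0, 0, 0, -0.814], [0.141, 0.243, 0, 0, 0, -0.814], [0.141, 0.243, 0, 0, 0, -0.814]],
  ],
)

```text
clock: 2.87
tool_pos: [0.6294, -0.0653, 0.4043]
eef_rot: [0.401, 0.916, 0.0, -0.0]
contact_force: [-0.5, -0.9, -0.2]
opening: 0.005
finger_force: 0.0
```

Call:
play_rows(
  rows=[
    [[0, 0, 0.04, 0, 0, 0], [0, 0, 0.09, 0, 0, 0], [0, 0, 0.14, 0, 0, 0], [0, 0, 0.18, 0, 0, 0], [0, 0, 0.21, 0, 0, 0], [0, 0, 0.225, 0, 0, 0], [0, 0, 0.225, 0, 0, 0]],
  ],
)

```text
clock: 3.45
tool_pos: [0.628, -0.068, 0.2905]
eef_rot: [0.403, 0.915, -0.001, -0.002]
contact_force: [0.3, 0.5, 0.9]
opening: 0.007
finger_force: 0.0
```

```bash
python3 - <<'E'
from plant import *
from h import *
from plan import pt
print(get_state()["tool_pos"])
out=[]
for n,(u,v) in(("top",(220,145)),("side",(220,140))):
    s=snapshot(n);im=cv2.resize(s["pixels"][v:v+90,u:u+98],None,fx=4,fy=4,interpolation=cv2.INTER_CUBIC)
    for th in range(0,181,30):
        p=pt(th,-.166);q=(proj(s,p)-[u,v])*4+1.5;cv2.circle(im,tuple(int(x) for x in q),2,(0,0,255),-1)
    out.append(im)
cv2.imwrite("pics/z1.png",np.hstack(out))
E
```

```text
[ 0.62796995 -0.06804646  0.29045399]
```

View pics/z1.png

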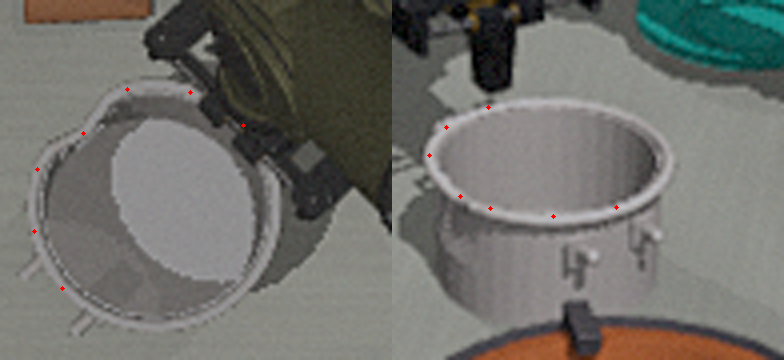

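The red rim points sit on the bead in both views: 0° at side crop (488,107), and the dent at top crop (83,133). The fingertip is about 14 mm above the start point. Next I'll lower to the hover height and plan the trace.

Call:
play_rows(
  rows=[
    [[0, 0, 0.006, 0, 0, 0], [0, 0, 0.011, 0, 0, 0], [0, 0, 0.015, 0, 0, 0], [0, 0, 0.016, 0, 0, 0], [0, 0, 0.016, 0, 0, 0], [0, 0, 0.016, 0, 0, 0]],
  ],
)

```text
clock: 4.05
tool_pos: [0.6291, -0.0665, 0.2843]
eef_rot: [0.402, 0.916, 0.0, 0.0]
contact_force: [-0.1, -0.2, -0.5]
opening: 0.007
finger_force: 0.0
```

```bash
cat > seg.py <<'E'
import sys
from plant import *
from plan import *
from scipy.spatial.transform import Rotation as R
def seg(a,b,n,h):
    s=get_state();Q=R.from_quat(s["eef_rot"]);p=s["tool_pos"]
    print("pos",np.round(p,4),"err",np.round(p-pt(a,h),4),"F",np.round(s["contact_force"],1))
    rv=(Q.inv()*R.from_matrix(down(np.radians(TA)))).as_rotvec()/.5;print("rot",np.round(rv,4))
    print([[float(v) for v in np.round(Q.inv().apply(pt(t,h)-p)/.5,3)]+[0,0,0] for t in np.linspace(a,b,n+1)[1:]])
seg(*[float(x) for x in sys.argv[1:3]],int(sys.argv[3]),float(sys.argv[4]))
E
python3 seg.py 0 60 18 .006
```

```text
pos [ 0.6291 -0.0665  0.2843] err [ 0.0004 -0.0002  0.0023] F [-0.1 -0.2 -0.5]
rot [ 0.0002  0.0004 -0.0024]
[[0.001, 0.011, 0.005, 0, 0, 0], [0.002, 0.022, 0.005, 0, 0, 0], [0.004, 0.033, 0.005, 0, 0, 0], [0.006, 0.044, 0.005, 0, 0, 0], [0.009, 0.055, 0.005, 0, 0, 0], [0.013, 0.066, 0.005, 0, 0, 0], [0.017, 0.077, 0.005, 0, 0, 0], [0.022, 0.087, 0.005, 0, 0, 0], [0.027, 0.097, 0.005, 0, 0, 0], [0.033, 0.106, 0.005, 0, 0, 0], [0.039, 0.116, 0.005, 0, 0, 0], [0.046, 0.124, 0.005, 0, 0, 0], [0.054, 0.133, 0.005, 0, 0, 0], [0.062, 0.141, 0.005, 0, 0, 0], [0.07, 0.148, 0.005, 0, 0, 0], [0.079, 0.155, 0.005, 0, 0, 0], [0.088, 0.162, 0.005, 0, 0, 0], [0.098, 0.168, 0.005, 0, 0, 0]]
```

Call:
play_rows(
  rows=[
    [[0.001, 0.011, 0.002, 0, 0, 0], [0.002, 0.022, 0.004, 0, 0, 0], [0.004, 0.033, 0.004, 0, 0, 0], [0.006, 0.044, 0.004, 0, 0, 0], [0.009, 0.055, 0.004, 0, 0, 0], [0.013, 0.066, 0.004, 0, 0, 0], [0.017, 0.077, 0.004, 0, 0, 0], [0.022, 0.087, 0.004, 0, 0, 0], [0.027, 0.097, 0.004, 0, 0, 0], [0.033, 0.106, 0.004, 0, 0, 0], [0.039, 0.116, 0.004, 0, 0, 0], [0.046, 0.124, 0.004, 0, 0, 0], [0.054, 0.133, 0.004, 0, 0, 0], [0.062, 0.141, 0.004, 0, 0, 0], [0.07, 0.148, 0.004, 0, 0, 0], [0.079, 0.155, 0.004, 0, 0, 0], [0.088, 0.162, 0.004, 0, 0, 0], [0.098, 0.168, 0.004, 0, 0, 0], [0.098, 0.168, 0.004, 0, 0, 0]],
  ],
)

```text
clock: 5.63
tool_pos: [0.6574, 0.0284, 0.2824]
eef_rot: [0.401, 0.916, 0.001, -0.0]
contact_force: [-0.0, 0.4, -0.3]
opening: 0.005
finger_force: 0.0
```

```bash
python3 seg.py 60 90 15 .006
```

```text
pos [0.6574 0.0284 0.2824] err [-0.0003  0.002   0.0004] F [-0.   0.4 -0.3]
rot [ 0.0018 -0.0021  0.0019]
[[0.003, 0.001, 0.001, 0, 0, 0], [0.009, 0.004, 0.001, 0, 0, 0], [0.015, 0.006, 0.002, 0, 0, 0], [0.022, 0.007, 0.004, 0, 0, 0], [0.029, 0.007, 0.006, 0, 0, 0], [0.036, 0.007, 0.009, 0, 0, 0], [0.043, 0.006, 0.012, 0, 0, 0], [0.05, 0.004, 0.015, 0, 0, 0], [0.057, 0.003, 0.018, 0, 0, 0], [0.063, 0.001, 0.021, 0, 0, 0], [0.07, -0.001, 0.024, 0, 0, 0], [0.076, -0.002, 0.026, 0, 0, 0], [0.082, -0.003, 0.028, 0, 0, 0], [0.088, -0.004, 0.029, 0, 0, 0], [0.094, -0.004, 0.029, 0, 0, 0]]
```

Call:
play_rows(
  rows=[
    [[0.005, 0.002, 0, 0, 0, 0], [0.011, 0.005, 0.001, 0, 0, 0], [0.018, 0.007, 0.002, 0, 0, 0], [0.025, 0.008, 0.004, 0, 0, 0], [0.032, 0.008, 0.006, 0, 0, 0], [0.039, 0.008, 0.009, 0, 0, 0], [0.046, 0.007, 0.012, 0, 0, 0], [0.053, 0.006, 0.015, 0, 0, 0], [0.06, 0.005, 0.018, 0, 0, 0], [0.066, 0.003, 0.021, 0, 0, 0], [0.073, 0.001, 0.024, 0, 0, 0], [0.079, 0, 0.026, 0, 0, 0], [0.085, -0.001, 0.028, 0, 0, 0], [0.091, -0.002, 0.028, 0, 0, 0], [0.097, -0.002, 0.028, 0, 0, 0], [0.097, -0.002, 0.028, 0, 0, 0], [0.097, -0.002, 0.028, 0, 0, 0], [0.097, -0.002, 0.028, 0, 0, 0]],
  ],
)

```text
clock: 7.13
tool_pos: [0.6243, 0.0613, 0.2683]
eef_rot: [0.402, 0.916, 0.0, 0.0]
contact_force: [0.4, 0.3, 0.2]
opening: 0.001
finger_force: 0.0
```

```bash
python3 seg.py 90 120 2 .006; python3 - <<'E'
from plant import *
from h import *
from plan import pt
out=[]
for n,(u,v) in(("top",(220,145)),("side",(220,140))):
    s=snapshot(n);im=cv2.resize(s["pixels"][v:v+90,u:u+98],None,fx=4,fy=4,interpolation=cv2.INTER_CUBIC)
    out.append(im)
cv2.imwrite("pics/z2.png",np.hstack(out))
E
```

```text
pos [0.6243 0.0613 0.2683] err [0.0003 0.     0.0003] F [0.4 0.3 0.2]
rot [ 0.0004  0.0007 -0.0028]
[[0.047, 0.009, -0.015, 0, 0, 0], [0.097, 0.001, -0.027, 0, 0, 0]]
```

View pics/z2.png

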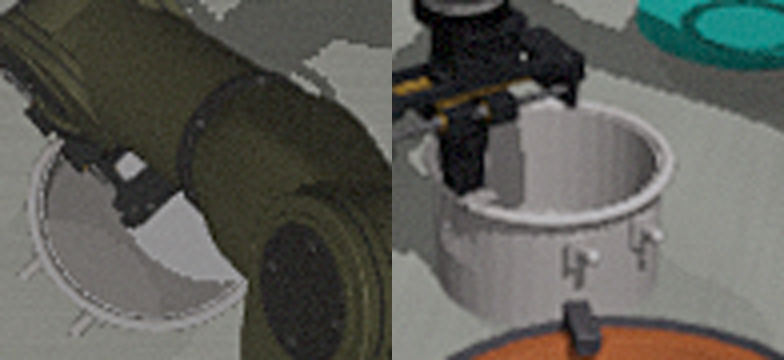

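The fingertip hovers over the dent, at side crop (465,190), with the pot undisturbed. I'll now lower it in small steps.

Call:
play_rows(
  rows=[
    [[0, 0, 0.003, 0, 0, 0], [0, 0, 0.006, 0, 0, 0], [0, 0, 0.008, 0, 0, 0], [0, 0, 0.008, 0, 0, 0], [0, 0, 0.008, 0, 0, 0]],
  ],
)

```text
clock: 7.65
tool_pos: [0.6243, 0.0614, 0.2647]
eef_rot: [0.402, 0.916, 0.0, 0.0]
contact_force: [-0.8, -0.4, 3.4]
opening: 0.002
finger_force: 2.2
```

Call:
play_rows(
  rows=[
    [[0, 0, 0.001, 0, 0, 0], [0, 0, 0.002, 0, 0, 0], [0, 0, 0.002, 0, 0, 0], [0, 0, 0.002, 0, 0, 0]],
  ],
)

```text
clock: 7.98
tool_pos: [0.6243, 0.0615, 0.2644]
eef_rot: [0.402, 0.916, 0.0, 0.001]
contact_force: [-1.9, -1.3, 10.2]
opening: 0.003
finger_force: 4.6
```

```bash
python3 - <<'E'
from plant import *
from plan import *
s=get_state();D=down(np.radians(TA))
f=D.T@s["contact_force"];m=D.T@s["moment"];print(f,m,s["tool_pos"])
# contact offset (tool x,y) for lever 0.166 along z: m = r x f
print("x",(.166*f[0]-m[1])/f[2],"y",(m[0]+.166*f[1])/f[2])
E
```

```text
[  0.34947185  -2.28734245 -10.1888798 ] [ 0.39542897  0.12929333 -0.06817154] [0.6242558  0.06149078 0.26440177]
x 0.006995960213679681 y -0.0015438516886241462
```

The moment puts the contact at the leading edge of the finger, so I'm about 3 mm past the bottom of the dent. I'll lift a little, move back 3 mm and touch again.

Call:
play_rows(
  rows=[
    [[0, 0, -0.004, 0, 0, 0], [0, 0, -0.007, 0, 0, 0], [-0.003, 0, -0.007, 0, 0, 0], [-0.006, 0, -0.007, 0, 0, 0], [-0.006, 0, -0.007, 0, 0, 0], [-0.006, 0, -0.004, 0, 0, 0], [-0.006, 0, -0.002, 0, 0, 0], [-0.006, 0, -0.001, 0, 0, 0], [-0.006, 0, -0.001, 0, 0, 0], [-0.006, 0, -0.001, 0, 0, 0]],
  ],
)

```text
clock: 8.82
tool_pos: [0.6264, 0.0591, 0.2645]
eef_rot: [0.402, 0.916, -0.0, 0.001]
contact_force: [-1.1, -2.1, 5.9]
opening: 0.006
finger_force: 3.1
```

```bash
cat > c.py <<'E'
from plant import *
from plan import *
s=get_state();D=down(np.radians(TA))
f=D.T@s["contact_force"];m=D.T@s["moment"];print(f,m,s["tool_pos"])
print("x",(.166*f[0]-m[1])/f[2],"y",(m[0]+.166*f[1])/f[2])
E
python3 c.py
```

```text
[-0.78320677 -2.2222849  -5.91984475] [ 0.29072198 -0.14458221  0.01906852] [0.62637094 0.05905263 0.26448855]
x -0.00246119317459207 y 0.013205973212718042
```

Call:
play_rows(
  rows=[
    [[0, 0, -0.004, 0, 0, 0], [0.002, 0, -0.005, 0, 0, 0], [0.003, 0, -0.005, 0, 0, 0], [0.003, 0, -0.003, 0, 0, 0], [0.003, 0, -0.001, 0, 0, 0], [0.003, 0, 0, 0, 0, 0], [0.003, 0, 0, 0, 0, 0], [0.003, 0, 0, 0, 0, 0]],
  ],
)

```text
clock: 9.48
tool_pos: [0.625, 0.0607, 0.2644]
eef_rot: [0.402, 0.916, 0.0, 0.0]
contact_force: [-1.6, 0.2, 7.0]
opening: 0.008
finger_force: 3.1
```

```bash
sed -i 's/Y=-47.3/Y=-48.0/' plan.py; python3 c.py
```

```text
[ 1.24760888 -0.99837064 -6.98903427] [ 0.2691648   0.17287556 -0.03478967] [0.62500413 0.06073754 0.2643973 ]
x -0.004897316173195045 y -0.014799651265842999
```

Call:
play_rows(
  rows=[
    [[0, 0, -0.003, 0, 0, 0], [0, 0, -0.006, 0, 0, 0], [0, 0, -0.009, 0, 0, 0], [0, 0, -0.01, 0, 0, 0], [0, 0, -0.01, 0, 0, 0]],
  ],
)

```text
clock: 9.9
tool_pos: [0.6252, 0.0602, 0.2686]
eef_rot: [0.402, 0.916, -0.0, 0.0]
contact_force: [0.6, -0.4, -1.1]
opening: 0.004
finger_force: 0.0
```

```bash
python3 seg.py 90 120 15 .007
```

```text
pos [0.6252 0.0602 0.2686] err [ 0.0005 -0.0003 -0.0004] F [ 0.6 -0.4 -1.1]
rot [-0.0001  0.0001 -0.0028]
[[0.007, -0.0, -0.001, 0, 0, 0], [0.013, 0.001, -0.002, 0, 0, 0], [0.019, 0.002, -0.004, 0, 0, 0], [0.025, 0.004, -0.006, 0, 0, 0], [0.031, 0.005, -0.009, 0, 0, 0], [0.038, 0.007, -0.012, 0, 0, 0], [0.045, 0.009, -0.015, 0, 0, 0], [0.051, 0.01, -0.018, 0, 0, 0], [0.059, 0.011, -0.021, 0, 0, 0], [0.066, 0.012, -0.023, 0, 0, 0], [0.073, 0.011, -0.026, 0, 0, 0], [0.079, 0.01, -0.027, 0, 0, 0], [0.086, 0.009, -0.028, 0, 0, 0], [0.092, 0.006, -0.029, 0, 0, 0], [0.098, 0.003, -0.029, 0, 0, 0]]
```

Call:
play_rows(
  rows=[
    [[0.006, 0, -0.003, 0, 0, 0], [0.012, 0.001, -0.006, 0, 0, 0], [0.019, 0.002, -0.009, 0, 0, 0], [0.025, 0.004, -0.012, 0, 0, 0], [0.031, 0.005, -0.015, 0, 0, 0], [0.038, 0.007, -0.018, 0, 0, 0], [0.045, 0.009, -0.02, 0, 0, 0], [0.051, 0.01, -0.022, 0, 0, 0], [0.059, 0.011, -0.024, 0, 0, 0], [0.066, 0.012, -0.026, 0, 0, 0], [0.073, 0.011, -0.027, 0, 0, 0], [0.079, 0.01, -0.028, 0, 0, 0], [0.086, 0.009, -0.028, 0, 0, 0], [0.092, 0.006, -0.028, 0, 0, 0], [0.098, 0.003, -0.028, 0, 0, 0], [0.098, 0.003, -0.028, 0, 0, 0], [0.098, 0.003, -0.028, 0, 0, 0]],
  ],
)

```text
clock: 11.32
tool_pos: [0.5929, 0.0974, 0.2827]
eef_rot: [0.402, 0.916, -0.0, 0.0]
contact_force: [0.5, -0.6, -0.9]
opening: 0.005
finger_force: 0.0
```

```bash
python3 seg.py 120 180 18 .006
```

```text
pos [0.5929 0.0974 0.2827] err [-0.      0.0001  0.0007] F [ 0.5 -0.6 -0.9]
rot [-0.0005  0.0003 -0.002 ]
[[0.009, -0.006, 0.001, 0, 0, 0], [0.019, -0.012, 0.001, 0, 0, 0], [0.028, -0.019, 0.001, 0, 0, 0], [0.036, -0.027, 0.001, 0, 0, 0], [0.044, -0.035, 0.001, 0, 0, 0], [0.052, -0.043, 0.001, 0, 0, 0], [0.059, -0.052, 0.001, 0, 0, 0], [0.066, -0.061, 0.001, 0, 0, 0], [0.072, -0.07, 0.001, 0, 0, 0], [0.077, -0.08, 0.001, 0, 0, 0], [0.082, -0.09, 0.001, 0, 0, 0], [0.086, -0.101, 0.001, 0, 0, 0], [0.09, -0.111, 0.001, 0, 0, 0], [0.093, -0.122, 0.001, 0, 0, 0], [0.095, -0.133, 0.001, 0, 0, 0], [0.097, -0.145, 0.001, 0, 0, 0], [0.098, -0.156, 0.001, 0, 0, 0], [0.099, -0.167, 0.001, 0, 0, 0]]
```

Call:
play_rows(
  rows=[
    [[0.009, -0.006, 0, 0, 0, 0], [0.019, -0.012, 0.001, 0, 0, 0], [0.028, -0.019, 0.001, 0, 0, 0], [0.036, -0.027, 0.001, 0, 0, 0], [0.044, -0.035, 0.001, 0, 0, 0], [0.052, -0.043, 0.001, 0, 0, 0], [0.059, -0.052, 0.001, 0, 0, 0], [0.066, -0.061, 0.001, 0, 0, 0], [0.072, -0.07, 0.001, 0, 0, 0], [0.077, -0.08, 0.001, 0, 0, 0], [0.082, -0.09, 0.001, 0, 0, 0], [0.086, -0.101, 0.001, 0, 0, 0], [0.09, -0.111, 0.001, 0, 0, 0], [0.093, -0.122, 0.001, 0, 0, 0], [0.095, -0.133, 0.001, 0, 0, 0], [0.097, -0.145, 0.001, 0, 0, 0], [0.098, -0.156, 0.001, 0, 0, 0], [0.099, -0.167, 0.001, 0, 0, 0], [0.099, -0.167, 0.001, 0, 0, 0], [0.099, -0.167, 0.001, 0, 0, 0]],
  ],
)

```text
clock: 12.98
tool_pos: [0.498, 0.077, 0.2823]
eef_rot: [0.402, 0.916, -0.0, 0.0]
contact_force: [0.0, -0.3, -0.7]
opening: 0.006
finger_force: 0.0
```

Call:
play_rows(
  rows=[
    [[0, 0, 0, 0, 0, 0], [0, 0, 0, 0, 0, 0], [0, 0, 0, 0, 0, 0]],
  ],
)

```text
clock: 13.23
tool_pos: [0.4984, 0.0775, 0.2822]
eef_rot: [0.402, 0.916, 0.0, 0.0]
contact_force: [0.3, 1.0, -0.1]
opening: 0.008
finger_force: 0.0
```

```bash
python3 seg.py 180 180 1 .006
```

```text
pos [0.4984 0.0775 0.2822] err [0.0003 0.0004 0.0002] F [ 0.3  1.  -0.1]
rot [ 0.001   0.0001 -0.0022]
[[-0.0, -0.001, 0.0, 0, 0, 0]]
```

Call:
play_rows(
  rows=[
    [[0, 0, -0.03, 0, 0, 0], [0, 0, -0.07, 0, 0, 0], [0, 0, -0.12, 0, 0, 0], [0, 0, -0.17, 0, 0, 0], [0, 0, -0.21, 0, 0, 0], [0, 0, -0.24, 0, 0, 0], [0, 0, -0.24, 0, 0, 0], [0, 0, -0.24, 0, 0, 0], [0, 0, -0.24, 0, 0, 0]],
  ],
)

```text
clock: 13.98
tool_pos: [0.4979, 0.077, 0.4014]
eef_rot: [0.402, 0.916, -0.001, -0.0]
contact_force: [-0.9, -0.4, -1.2]
opening: 0.008
finger_force: 0.0
```

```bash
python3 - <<'E'
from plant import *
from h import *
s=snapshot("side");cv2.imwrite("pics/s9.png",s["pixels"]);print(rim(s,[.563,.004])[0])
a=cv2.imread("pics/side0.png");d=cv2.absdiff(a,s["pixels"]).max(2)[185:225,230:295];print((d>40).sum())
E
```

```text
[0.56288483 0.00182873 0.0979501 ]
125
```

View pics/s9.png

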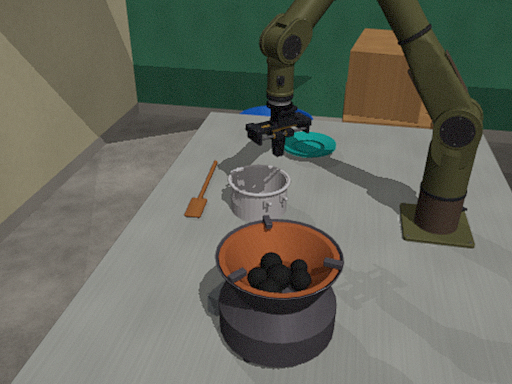

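The arm is clear above the pot, at about (280,150) in the side view. The pot is still at (260,190) and everything else looks undisturbed, so I'm handing the job in.

```bash
python3 -c "
from plant import *
print(finish_job())"
```

```text
the job is handed in; nothing more can be done
None
```

I ran the closed fingertips about 6–8 mm above the rim from the loop handle to the broken stubs, touched the bottom of the dent three times at roughly 6–10 N (firmer than a feather touch) while centring on it, then lifted clear and handed the job in at about 14 s, with no sign of the pot having shifted.

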